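# Stir the drying beads in the steel dish

### The job

Take the stirring spoon out of its fork stand and, with its head down among the beads in the steel dish, stir them clockwise (seen from above) in wide circles, nearer its wall than its middle: start at the side of the dish farthest from the robot and go round two full turns, finishing at that far side, so that most of the beads end up at least half a bead's width from where they lay. Keep all the beads in the dish and do not shove the things around it. Then hang the spoon back in the fork by its collar, head down and still, and let go.

Things in the scene. Friction and masses are not known exactly. Their poses are not given: they have to be found in the camera images.
- spoon: loose stirring spoon, 0.16 kg, 153 mm long, hung head down by its collar. Origin: centre of the collar's underside, z up the handle. Black square handle 22 x 22 mm from 8 to 73 mm above; collar diameter 34, 8 thick (0 to +8 mm); shaft diameter 12 below; drum-shaped head, diameter 32, 28 mm high, underside 80 mm below. Its yaw is within 0.12 rad of the stand's
- spoon_grip (a point): middle of the handle's grip, on the spoon's axis, 36 mm above the spoon's origin
- spoon_tip (a point): centre of the underside of the spoon's head, on the spoon's axis, 80 mm below its origin
- stand: dark steel fork stand, fixed. Origin: on the bench under the slot's middle. Two level prongs along its x, 14 mm wide, 12 thick, tops 120 mm up; slot 20 mm wide, closed at x = +35. Mouth at -x, roughly towards the robot; the spoon's shaft passes only there. Post at x = +65, not above the prongs; base plate x = -15 to 105, y = +-50, 10 mm thick
- stand_seat (a point): middle of the slot at the height of the prongs' tops, where the hung spoon's origin belongs; axes as the stand. On each prong at the mouth (x = -29 to -35 mm) an upturned lip stands 4 mm high: lift the collar over it on the way out and in
- dish: round open steel dish clamped to the bench, upright walls: outer diameter 148 mm, inner 140 mm, 50 mm high, floor 4 mm thick; two clamp feet stand out at its foot, left and right, to 104 mm from its centre, 28 mm high. Origin: centre of its underside, z up, x ahead of the robot (far side), y to the robot's left
- bead1: loose white glazed bead (slippery, friction about 0.2) in the dish: a short cylinder, diameter 28 mm, 22 mm high, about 30 g, standing on the dish's floor at the start; the five lie spread in a ring about 43 mm (36 to 50) from the dish's centre, the middle being free. Origin: centre of its underside
- bead2: loose white glazed bead (slippery, friction about 0.2) in the dish: a short cylinder, diameter 28 mm, 22 mm high, about 30 g, standing on the dish's floor at the start; the five lie spread in a ring about 43 mm (36 to 50) from the dish's centre, the middle being free. Origin: centre of its underside
- bead3: loose white glazed bead (slippery, friction about 0.2) in the dish: a short cylinder, diameter 28 mm, 22 mm high, about 30 g, standing on the dish's floor at the start; the five lie spread in a ring about 43 mm (36 to 50) from the dish's centre, the middle being free. Origin: centre of its underside
- bead4: loose white glazed bead (slippery, friction about 0.2) in the dish: a short cylinder, diameter 28 mm, 22 mm high, about 30 g, standing on the dish's floor at the start; the five lie spread in a ring about 43 mm (36 to 50) from the dish's centre, the middle being free. Origin: centre of its underside
- bead5: loose white glazed bead (slippery, friction about 0.2) in the dish: a short cylinder, diameter 28 mm, 22 mm high, about 30 g, standing on the dish's floor at the start; the five lie spread in a ring about 43 mm (36 to 50) from the dish's centre, the middle being free. Origin: centre of its underside
- bottle: bystander: white plastic bottle, diameter 64 mm, 150 mm high, loose; origin at its underside's centre
- petri: bystander: closed white petri dish, diameter 94 mm, 18 mm high, loose; origin at its underside's centre
- beaker: bystander: white ceramic beaker, rim diameter 72 mm, 90 mm high, loose; origin at its underside's centre
- pumpbox: bystander: black pump box 140 x 110 x 45 mm, loose; origin at its underside's centre

How it is judged:
By the outcome, as a careful person would: the job done as asked, in the order asked, and still so for the second after the job is handed in, with the robot touching nothing.
It also fails if it takes over 70 s, if anything falls off the work surface, if the arm or the gripper's body presses on something with over 40 N, if the wrist force passes 120 N, or if a joint passes its speed limit or range.

### The arm

A 6-joint arm with a two-finger parallel gripper is mounted at the origin on the work surface. World frame = base frame: x ahead of the robot, y to its left, z up, the work surface at z = 0. Lengths are in m, angles in rad, forces in N, time in s.
With the tool pointing down it reaches from about 0.275 to 0.825 m from the base axis. Payload 5.2 kg.
Tool frame: the origin (TCP) lies on the centre line of the jaws, within the pads' length; the fingertips stand 25 mm ahead of it and the grasp point (between the pads) lies 6 mm ahead of it (manip.tcp_to_tips is the distance from the TCP to the fingertips, in m); z points along the fingers, y is the line along which they close (so a half turn about z gives the same grasp; the last joint's range is limited). The gripper opens to 93 mm and grips with 3 to 60 N. Pads are 15 mm wide; open, the fingers measure 128 mm over their backs; the gripper's body (75 mm by 188 mm) begins 65 mm behind the grasp point.
Start: joints at [-1.511, 0.259, 1.535, -0, 1.348, -0.203], TCP at [0.143, -0.531, 0.244] pointing down, gripper open.
Joint ranges: [-3.14, 3.14], [-0.91, 2.08], [0.19, 2.58], [-1.22, 4.36], [0.22, 2.71], [-3.12, 3.12]. Speed limits (rad/s): [2.57, 2.57, 3.14, 3.14, 3.14, 3.14].

### API

Orientations are given as a unit quaternion [w, x, y, z].
In Python, from station import manip gives the robot as it stands. Calls block until the motion is done:
- manip.move_to(position, orientation): joint-space move of the TCP to a pose.
- manip.movel(position, speed=0.15, orientation=None): straight line of the TCP; orientation=None keeps the orientation; speed is the mean speed in m/s.
- manip.set_joints(angles): joint-space move.
- manip.release() and manip.close(grip_force=None): open the fingers fully, or close them until they stop; grip_force is the grip in N (None keeps the last).
- manip.wait(seconds).
- manip.inverse_kinematics(position, orientation): joint angles nearest the present ones, or None.
- manip.observe(): the state.
- manip.capture(name): name is "scene" or "side" or "wrist"; returns the picture (384x512x3 uint8, red, green, blue); there is no depth.
- manip.get_calibration(name): a dict with "K" (3x3 intrinsics, pixels), "R" (3x3) and "t" (3): a world point X has camera coordinates R X + t. Camera axes: x right, y down, z forward; pixel columns grow to the right and rows downward; lengths in m; the calibration is good to about 2 mm. A picture is of the moment at which its call begins: read the wrist's pose just before it. get_calibration takes no time and is no camera call; for the wrist camera it gives the pose at the moment of the call.
A pose or a line that the arm cannot do raises manip.Unreachable and nothing moves.
- manip.hand_in(): hands the job in; it is judged then, once.
The state is a dict: "time_s": time; "joint_positions": joint angles; "dq": joint speeds; "joint_torque": joint torques, N m; "tcp_pos": TCP position; "tool_rot": TCP orientation; "contact_force": force on the tool from outside, world axes, zero at the start; "wrist_torque": the same for the moment, N m; "gripper_width": opening from 0.0 (shut) to 1.0 (fully open); "gripper_force": force on a finger pad.
Only numpy, scipy, OpenCV 4.12 (cv2) and the standard library are available. Lean on these libraries where they do the work, as an engineer would, in place of code of your own. Each camera call takes 0.05 s, during which the arm holds its last target. There are 200 camera calls.

## Working session

There is one attempt and no reset: what is moved stays moved. The work goes in short steps, each a Python script; the robot and the scene stay as the last script left them, time stands still between calls to the robot, and variables do not carry over. Pictures are saved under pics/ and viewed, at most 10 in all, crops included, and the job is handed in when it is done.

```bash
ls; mkdir -p pics
python3 - <<'E'
from station import manip
import cv2,numpy as np
for n in("scene","side"):
    im=manip.capture(n); cv2.imwrite(f"pics/{n}0.png",cv2.cvtColor(im,cv2.COLOR_RGB2BGR))
    c=manip.get_calibration(n); print(n,np.round(c["K"],1).tolist(),np.round(-c["R"].T@c["t"],3),np.round(c["R"][2],2))
o=manip.observe();print(o["time_s"],o["tool_rot"],o["contact_force"])
E
```

```text
pics
station.py
scene [[352.9, 0.0, 254.5], [0.0, 352.9, 187.4], [0.0, 0.0, 1.0]] [1.12  0.659 0.723] [-0.49 -0.64 -0.6 ]
side [[388.7, 0.0, 254.7], [0.0, 388.7, 192.7], [0.0, 0.0, 1.0]] [ 0.446 -0.795  0.951] [ 0.15  0.68 -0.71]
0.1 [-7.87542883e-04  9.91379368e-01  1.31020322e-01  6.63426458e-05] [0.13970528 0.36835713 0.56788652]
```

Run:
```python
import cv2,numpy as np
a=cv2.imread("pics/scene0.png");b=cv2.imread("pics/side0.png")
cv2.imwrite("pics/both.png",np.vstack([cv2.resize(np.hstack([a,b]),(800,300))]))
```

```text
(no output)
```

View pics/scene0.png

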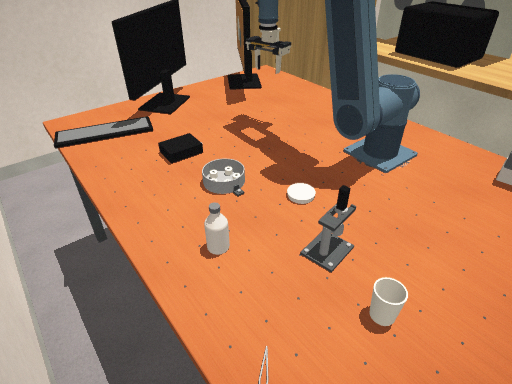

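View pics/side0.png

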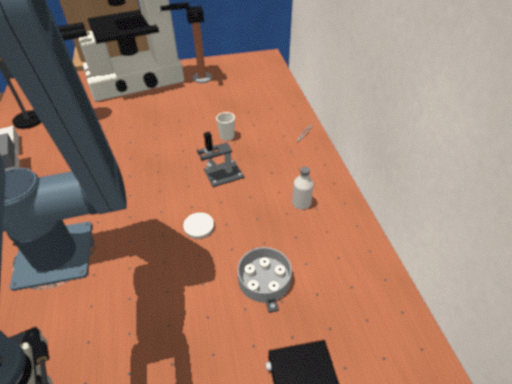

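The scene view shows the dish at about (223,176), the spoon handle top at (344,188) and the stand at (330,240). In the side view the dish is at (265,275) and the handle top at (208,135). Next come rough positions, then wrist views.

Run:
```python
from h import *
q=quat(0)
manip.move_to([.615,-.235,.27],q); snap("wrist","d1")
manip.movel([.615,-.165,.27],speed=.3); snap("wrist","d2")
manip.move_to([.51,.19,.31],q); snap("wrist","s1")
manip.movel([.51,.27,.31],speed=.3); snap("wrist","s2")
print(manip.observe()["time_s"],manip.observe()["tool_rot"])
for a,b,f in(("d1","d2","vd"),("s1","s2","vs")):
    cv2.imwrite(f"pics/{f}.png",np.hstack([cv2.resize(load(x)[0],(400,300)) for x in(a,b)]))
```

```text
4.5 [ 4.75137326e-04  9.99999798e-01 -2.14734867e-04 -3.63153103e-04]
```

View pics/vd.png

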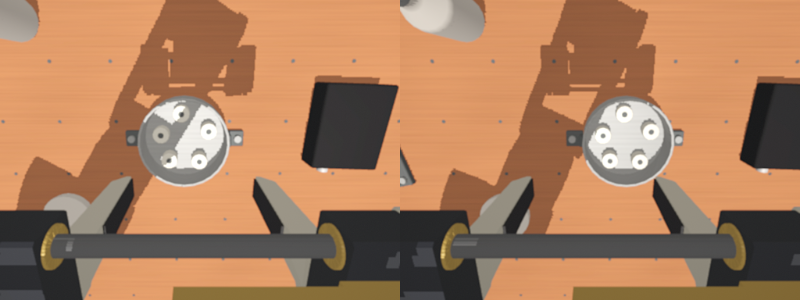

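View pics/vs.png

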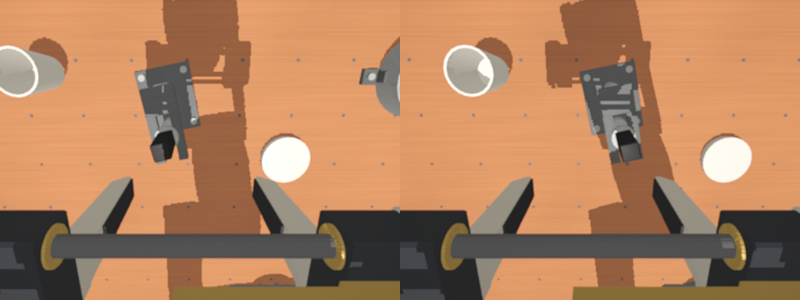

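The dish views show five beads with one almost at the far side, and a free middle. The stand views show the handle near (162,145) and (628,145) in the composite. I'll zoom in on the stand.

Run:
```python
from h import *
a=load("s1")[0][70:220,155:265];b=load("s2")[0][70:220,220:330]
f=lambda x:cv2.resize(cv2.convertScaleAbs(x,alpha=1.6,beta=20),(396,540),interpolation=cv2.INTER_CUBIC)
cv2.imwrite("pics/zs.png",np.hstack([f(a),f(b)]))
```

```text
(no output)
```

View pics/zs.png

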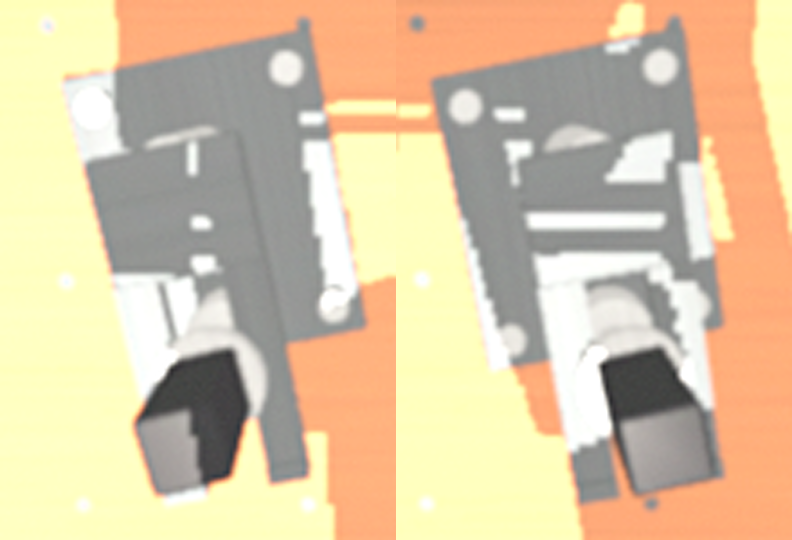

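The zoom shows the handle's top square, the collar, and the fork's outer corners: back corners (88,163) and (238,132) in the left crop, right prong tip (308,476). I'll triangulate these, and also measure the dish rim and the beads.

```bash
cat > meas.py <<'E'
from h import *
_,A=load("s1");_,B=load("s2")
pa=lambda u,v:(155+u/3.6-.36,70+v/3.6-.36)
pb=lambda u,v:(220+(u-396)/3.6-.36,70+v/3.6-.36)
T={"TL":((137,424),(620,425)),"BL":((157,497),(638,494)),"BR":((231,477),(720,475)),"TR":((211,404),(700,405))}
P=[]
for k,(l,r) in T.items():
    X,e=tri([(A,pa(*l)),(B,pb(*r))]); P.append(X); print(k,X.round(4),np.round(e,4))
z=np.mean(P,0)[2]
for c,f,i in((A,pa,0),(B,pb,1)):
    q=np.array([plane(c,f(*v[i]),z) for v in T.values()])
    d=(q[3]-q[1]) # BL->TR diagonals
    print("centre",q.mean(0).round(4),"sides",[np.linalg.norm(q[j]-q[(j+1)%4]).round(4) for j in range(4)],"yaws",np.degrees(np.arctan2(*(q[0]-q[1])[1::-1])).round(1),np.degrees(np.arctan2(*(q[3]-q[2])[1::-1])).round(1),(np.degrees(np.arctan2(*(q[0]-q[3])[1::-1]))-90).round(1),(np.degrees(np.arctan2(*(q[1]-q[2])[1::-1]))-90).round(1))
for k,l,r in(("backL",(88,164),(522,161)),("backR",(238,132),(672,132)),("tipR",(308,476),(722,472))):
    X,e=tri([(A,pa(*l)),(B,pb(*r))]); print(k,X.round(4),np.round(e,4),plane(A,pa(*l),.12).round(4),plane(B,pb(*r),.12).round(4))
print("tipL",plane(B,pb(580,502),.12).round(4))
E
cat > dish.py <<'E'
from h import *
import sys
def dish(names,zr=.05):
  for n in names:
    im,c=load(n); hsv=cv2.cvtColor(im,cv2.COLOR_BGR2HSV)
    m=((hsv[...,1]<70)).astype(np.uint8)*255
    m=cv2.morphologyEx(m,cv2.MORPH_OPEN,np.ones((17,17)))
    p=proj(c,[.594,-.214,.03]).astype(int); k,l,s,ce=cv2.connectedComponentsWithStats(m)
    b=(l==l[p[1],p[0]]).astype(np.uint8); ct=max(cv2.findContours(b,0,1)[0],key=cv2.contourArea)
    q=np.array([plane(c,x[0],zr)[:2] for x in cv2.convexHull(ct)]).astype(np.float32)
    (x,y),r=cv2.minEnclosingCircle(q)
    (ex,ey),ax,_=cv2.fitEllipse(cv2.convexHull(ct)); w=plane(c,(ex,ey),zr)
    print(n,"rim",round(x,4),round(y,4),round(r,4),"ell",w.round(4),np.round(ax,1), s[l[p[1],p[0]]])
    g=(hsv[...,2]); g=np.where(b>0,g,0).astype(np.uint8)
    # bead tops
    cr=cv2.resize(im[p[1]-65:p[1]+65,p[0]-65:p[0]+65],(400,400),interpolation=cv2.INTER_CUBIC); yield cr,c,p
if __name__=="__main__":
    L=list(dish(sys.argv[2:])); cv2.imwrite(sys.argv[1],np.hstack([x[0] for x in L]))
    for x in L: print(x[2])
E
python3 meas.py; python3 dish.py pics/zd.png d1 d2
```

```text
TL [0.5148 0.2376 0.1909] [0.0003 0.0003]
BL [0.4971 0.2329 0.1947] [0.0002 0.0002]
BR [0.5041 0.2135 0.1995] [0.0001 0.0001]
TR [0.5209 0.2184 0.1941] [0.0003 0.0003]
centre [0.5092 0.2255 0.1948] sides [np.float64(0.0198), np.float64(0.0197), np.float64(0.0197), np.float64(0.0193)] yaws 11.6 12.8 15.4 15.7
centre [0.5091 0.2255 0.1948] sides [np.float64(0.019), np.float64(0.0211), np.float64(0.0193), np.float64(0.0203)] yaws 15.9 18.3 14.7 14.0
backL [0.5749 0.2609 0.1202] [0.0002 0.0002] [0.5747 0.2609 0.12  ] [0.575  0.2609 0.12  ]
backR [0.5835 0.2162 0.1172] [0.0002 0.0002] [0.5838 0.2159 0.12  ] [0.5833 0.2166 0.12  ]
tipR [0.4778 0.1961 0.1244] [0.0005 0.0005] [0.4757 0.1962 0.12  ] [0.4767 0.1951 0.12  ]
tipL [0.4664 0.2411 0.12  ]
d1 rim 0.5971 -0.2225 0.0926 ell [ 0.5974 -0.2232  0.05  ] [112.2 144.2] [  162   123   148   116 11337]
d2 rim 0.6001 -0.2158 0.0924 ell [ 0.5974 -0.216   0.05  ] [111.6 143.1] [  214   124   147   115 11386]
[229 178]
[283 178]
```

View pics/zd.png

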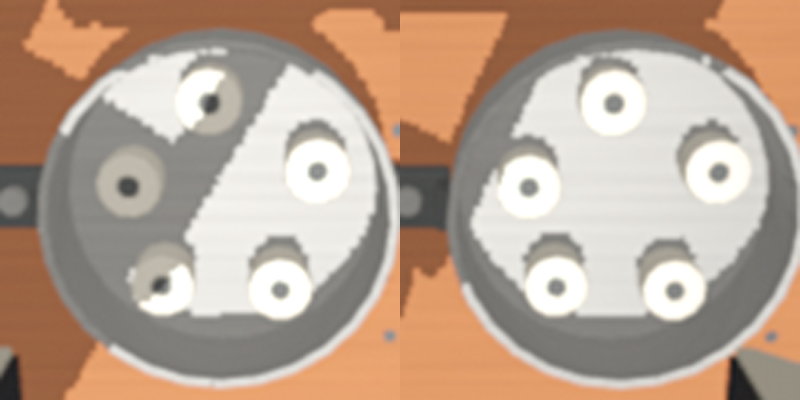

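The beads' holes are visible in both views: d2 crop (214,103), (129,187), (157,287), (275,290), (318,172). The first of these lies almost at the far side.

```bash
sed -i 's/np.ones((17,17))/cv2.getStructuringElement(2,(51,51))/' dish.py
cat > beads.py <<'E'
from h import *
_,A=load("d1");_,B=load("d2")
f=lambda p,u,v:(p[0]-65+u/3.077-.34,p[1]-65+v/3.077-.34)
a=[(210,103),(128,186),(160,284),(280,290),(317,171)];b=[(214,103),(129,187),(157,287),(275,290),(318,172)]
for l,r in zip(a,b):
    u=f((229,178),*l);v=f((283,178),*r); print(tri([(A,u),(B,v)])[0].round(4),plane(A,u,.026).round(4),plane(B,v,.026).round(4))
for c,p,w in((A,(229,178),(217,386)),(B,(283,178),(222,386))): print("near rim",plane(c,f(p,*w),.05))
for z in(.05,): print("L/R d1",plane(A,f((229,178),38,205),z),plane(A,f((229,178),397,205),z))
E
python3 beads.py; python3 dish.py pics/x.png d1 d2
python3 - <<'E'
from h import *
q=quat(np.radians(14.9))
manip.move_to([.509,.2255,.25],q); manip.movel([.509,.2255,.162],speed=.1)
manip.close(grip_force=45)
o=manip.observe();print(o["time_s"],o["tcp_pos"],o["gripper_width"]*93,o["gripper_force"],o["contact_force"],o["tool_rot"])
E
```

```text
[ 0.6363 -0.2175  0.0248] [ 0.6363 -0.2175  0.026 ] [ 0.6367 -0.2173  0.026 ]
[ 0.6012 -0.182   0.0286] [ 0.6006 -0.1817  0.026 ] [ 0.6004 -0.1821  0.026 ]
[ 0.5576 -0.1947  0.0328] [ 0.5557 -0.1939  0.026 ] [ 0.5545 -0.1952  0.026 ]
[ 0.5541 -0.2472  0.0293] [ 0.5527 -0.2473  0.026 ] [ 0.553  -0.2479  0.026 ]
[ 0.6074 -0.2627  0.0275] [ 0.607  -0.2628  0.026 ] [ 0.607  -0.2631  0.026 ]
near rim [ 0.51756959 -0.21964463  0.05      ]
near rim [ 0.51775911 -0.22243792  0.05      ]
L/R d1 [ 0.59883495 -0.14819886  0.05      ] [ 0.59847613 -0.29393522  0.05      ]
d1 rim 0.5928 -0.2212 0.0761 ell [ 0.5967 -0.2216  0.05  ] [115.8 118.1] [  175   122   120   117 10748]
d2 rim 0.5932 -0.2207 0.0769 ell [ 0.597  -0.2208  0.05  ] [115.8 119.2] [  232   123   121   117 10819]
[229 178]
[283 178]
7.05 [0.5089164  0.22561532 0.16196357] 22.23300115657134 44.993226528167725 [-0.03060577  0.34003658  0.32108942] [-9.40211639e-05  9.91555210e-01  1.29685208e-01 -5.77114396e-05]
```

Grip is good (22 mm). Now lift the collar over the lips, pull out through the mouth and go above the dish.

Run:
```python
from h import *
o0=np.array([.509,.2255,.162]); u=np.array([np.cos(.19),np.sin(.19),0])
def st(t):
    o=manip.observe(); print(t,round(o["time_s"],2),o["tcp_pos"].round(4) if hasattr(o["tcp_pos"],'round') else o["tcp_pos"],np.round(o["contact_force"],2),round(o["gripper_width"]*93,2))
manip.movel(o0+[0,0,.010],speed=.06); st("lift")
manip.movel(o0+[0,0,.010]-.085*u,speed=.12); st("out")
p=o0-.085*u; p[2]=.24
manip.movel(p,speed=.25); manip.movel([.592,-.221,.24],speed=.3); st("over")
manip.wait(.3)
snap("scene","c1");snap("side","c2")
f=lambda i,c:cv2.resize(i[max(0,c[1]-75):c[1]+75,c[0]-50:c[0]+50],(400,600),interpolation=cv2.INTER_CUBIC)
out=[]
for n in("c1","c2"):
    i,c=load(n); q=proj(c,[.592,-.221,.12]).astype(int); print(n,q,[proj(c,[.592,-.221,z]).round(1) for z in(.116,.198-.08+.08-.08)]); out.append(f(i,q))
cv2.imwrite("pics/c.png",np.hstack(out))
```

```text
lift 7.37 [0.5094 0.2255 0.1726] [ 1.15  1.21 -1.14] 22.07
out 8.22 [0.4264 0.2095 0.1723] [ 0.38 -0.61 -2.18] 21.88
over 10.34 [ 0.5917 -0.2197  0.24  ] [ 1.03  1.05 -1.75] 21.77
c1 [220 150] [array([220.7, 151.9]), array([220.6, 151.4])]
c2 [264 253] [array([264.6, 254.9]), array([264.6, 254.4])]
```

View pics/c.png

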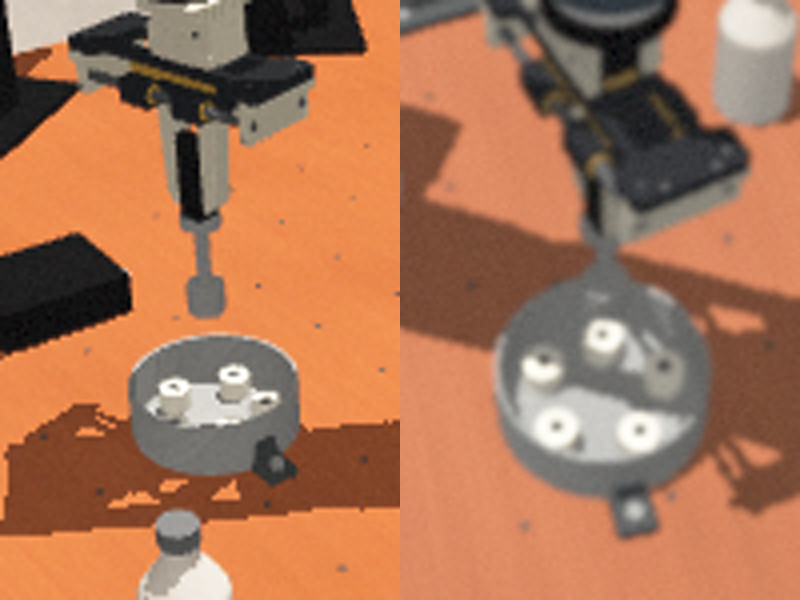

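The spoon hangs straight, and its head is where expected (bottom near (222,154) in the scene view). Now the stir.

```bash
cat > stir.py <<'E'
from h import *
C=np.array([.592,-.221]); Z=.131; R=.044
def P(r,deg,z=Z): a=np.radians(deg); return [C[0]+r*np.cos(a),C[1]+r*np.sin(a),z]
manip.movel(P(0,0,.165),speed=.2); manip.movel(P(0,0),speed=.06)
o=manip.observe();print("down",o["time_s"],np.round(o["contact_force"],1))
mx=0
def go(r,d,s):
    global mx
    manip.movel(P(r,d),speed=s); o=manip.observe(); F=np.array(o["contact_force"]); f=np.linalg.norm(F[:2]); mx=max(mx,f)
    if f>25: print("HIGH",r,d,F.round(1),o["tcp_pos"]); raise SystemExit
    return o
for r,d in((.020,30),(.034,28),(.040,14),(R,0)): go(r,d,.05)
print("start",manip.observe()["time_s"],mx)
for i,d in enumerate(np.arange(-12,-721,-12)):
    o=go(R,d,.09)
    if i%10==9: print(d,round(o["time_s"],2),np.round(o["contact_force"],1),np.round(np.hypot(*(np.array(o["tcp_pos"])[:2]-C)),4))
print(mx)
E
python3 stir.py
```

```text
down 11.9833 [-0.1 -0.  -1.2]
start 13.7 8.634255053262473
-120 16.2 [ 4.6  1.1 -2. ] 0.043
-240 18.7 [  3.  -17.4  -1.8] 0.036
-360 21.2 [-4.1  0.3  0.2] 0.0425
-480 23.7 [3.1 4.1 0.4] 0.0424
-600 26.2 [ 0.4 -0.1 -1.6] 0.0442
-720 28.7 [ 0.5 -0.2 -2.1] 0.044
18.227691077107398
```

Run:
```python
from h import *
manip.movel([.636,-.221,.24],speed=.12); manip.movel([.560,-.05,.24],speed=.25); manip.wait(.3)
o=manip.observe();print(o["time_s"],o["tcp_pos"],o["gripper_width"]*93,np.round(o["contact_force"],2),np.round(o["wrist_torque"],3))
snap("scene","e1");snap("side","e2");snap("wrist","e3")
out=[]
for n,X in(("e1",[.56,-.05,.12]),("e2",[.592,-.16,.08])):
    i,c=load(n); q=proj(c,X).astype(int); print(n,q)
    w=50; out.append(cv2.resize(i[q[1]-75:q[1]+75,q[0]-w:q[0]+w],(400,600),interpolation=cv2.INTER_CUBIC))
cv2.imwrite("pics/e.png",np.hstack(out))
```

```text
30.9583 [ 0.56027709 -0.05100082  0.23969539] 21.720308572666625 [-0.17 -0.31 -1.23] [-0.031 -0.017 -0.021]
e1 [259 169]
e2 [259 244]
```

View pics/e.png

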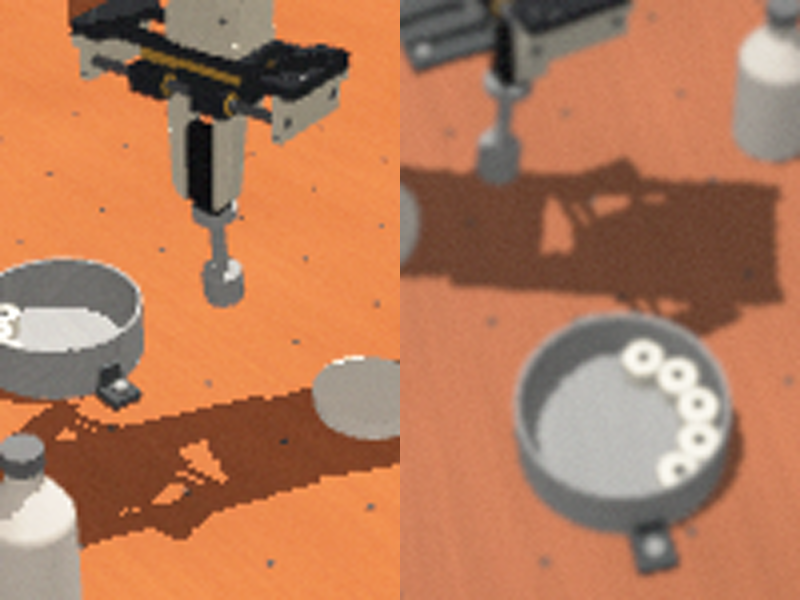

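Spoon still held; the beads are swept into an arc on the dish's far side. I'll measure spoon tilt and bead positions.

Run:
```python
from h import *
_,S=load("e1");_,D=load("e2")
s=lambda u,v:(259-50+u/4-.4,169-75+v/4-.4); d=lambda u,v:(259-50+(u-400)/4-.4,244-75+v/4-.4)
t=np.array([.5603,-.051,.2397])
for k,z in(("collar",.199),("headmid",.132)):
    print(k,proj(S,[*t[:2],z]).round(1),proj(D,[*t[:2],z]).round(1))
print("obs collar",s(215,212),d(504,84),"headmid",s(223,281),d(498,155))
print(tri([(S,s(223,281)),(D,d(498,155))]),tri([(S,s(215,212)),(D,d(504,84))]))
C=np.array([.592,-.221,.026])
for p in((644,357),(677,373),(697,405),(698,440),(679,470)):
    X=plane(D,d(*p),.026)-C; print(X.round(4)[:2],np.hypot(*X[:2]).round(3),np.degrees(np.arctan2(X[1],X[0])).round())
for p in((622,318),(622,527)): print("rim",plane(D,d(*p),.05))
```

```text
collar [259.5 147.5] [238.9 189.2]
headmid [259.5 166.6] [239.8 205.8]
obs collar (262.35, 146.6) (234.6, 189.6) headmid (264.35, 163.85) (233.1, 207.35)
(array([ 0.5401552 , -0.0529353 ,  0.13267287]), [np.float64(0.00034240062463176095), np.float64(0.00034240062463176474)]) (array([ 0.54930177, -0.05011563,  0.19875513]), [np.float64(0.0008733000634803815), np.float64(0.0008733000634804597)])
[0.0274 0.0486] 0.056 61.0
[0.0469 0.0301] 0.056 33.0
[0.0536 0.0012] 0.054 1.0
[ 0.0467 -0.026 ] 0.053 -29.0
[ 0.028  -0.0456] 0.053 -58.0
rim [ 0.6078019  -0.15266035  0.05      ]
rim [ 0.56932366 -0.31201306  0.05      ]
```

Run:
```python
from h import *
i,c=load("e3"); cv2.imwrite("pics/e3b.png",cv2.resize(i,(768,576)))
```

```text
(no output)
```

View pics/e3b.png

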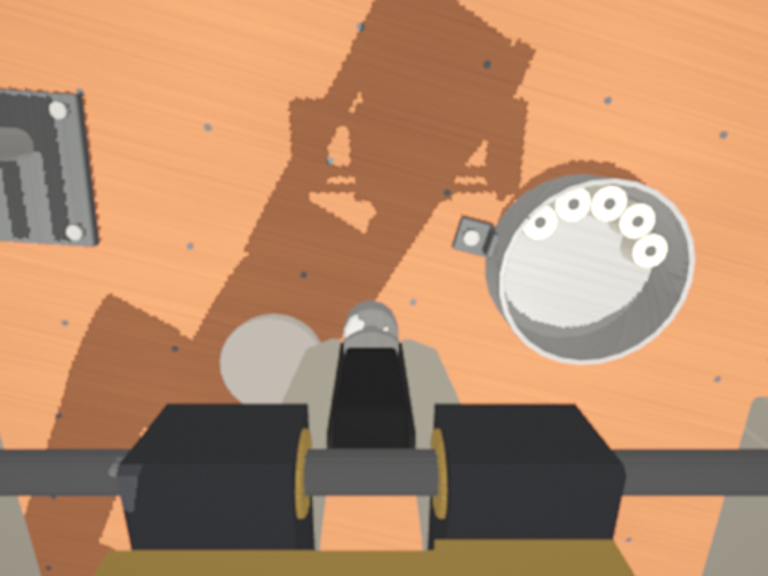

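The wrist view shows the beads along the far wall, from about (540,222) to (650,250). Triangulation puts the spoon's head about 20 mm towards -x of the jaw axis, so the spoon pitched in the grip. The second turn therefore ran off-circle, and I'll redo it. First I'll grip harder and straighten the spoon against the dish's bare near wall, then re-measure.

```bash
cat > head.py <<'E'
from h import *
def head(names,tcp,off=(0,0)):
    obs=[]
    for n in names:
        i,c=load(n); p=proj(c,[tcp[0]+off[0],tcp[1]+off[1],tcp[2]-.108]); s=cv2.cvtColor(i,cv2.COLOR_BGR2HSV)
        m=(s[...,1]<110).astype(np.uint8); w=np.zeros_like(m); x,y=p.astype(int); w[y-9:y+13,x-12:x+13]=1
        m=cv2.morphologyEx(m*w,cv2.MORPH_OPEN,cv2.getStructuringElement(2,(7,7)))
        k,l,st,ce=cv2.connectedComponentsWithStats(m); j=1+np.argmax(st[1:,4]); obs.append((c,ce[j])); print(n,p.round(1),ce[j].round(1),st[j])
    X,e=tri(obs); print("head off",(X-tcp).round(4),np.round(e,4)); return X-tcp
E
python3 - <<'E'
from head import *
head(("e1","e2"),np.array([.5603,-.051,.2397]),(-.01,0))
E
python3 - <<'E'
from h import *
C=np.array([.592,-.221])
manip.close(grip_force=60)
manip.movel([C[0]+.002,C[1],.24],speed=.3); manip.movel([C[0]+.002,C[1],.134],speed=.15)
print(np.round(manip.observe()["contact_force"],1))
for dx in(-.020,-.030,-.040,-.046,-.050):
    manip.movel([C[0]+dx,C[1],.134],speed=.06); o=manip.observe(); print(dx,np.round(o["contact_force"],1),o["tcp_pos"])
    if o["contact_force"][0]>25: break
manip.movel([C[0]-.03,C[1],.134],speed=.15)
manip.movel([C[0]-.03,C[1],.24],speed=.25); manip.movel([.56,-.05,.24],speed=.3); manip.wait(.2)
o=manip.observe();snap("scene","f1");snap("side","f2"); print(o["time_s"],o["tcp_pos"])
from head import head
head(("f1","f2"),np.array(o["tcp_pos"]))
E
```

```text
e1 [262.1 165.5] [264.5 163.6] [260 157  10  14 110]
e2 [236.4 206.4] [233.  207.6] [228 199  11  17 157]
head off [-0.0209 -0.0027 -0.1069] [0.0007 0.0007]
[ 0.4 -0.2 -1.1]
-0.02 [ 0.4 -0.9 -1.2] [ 0.57181735 -0.22123182  0.13443418]
-0.03 [-0.5 -0.3 -1.6] [ 0.56167303 -0.22101975  0.13401648]
-0.04 [ 7.5 -0.8 -3.1] [ 0.55519294 -0.22190549  0.13531187]
-0.046 [ 9.5 -1.6 -0.7] [ 0.5505419  -0.22268277  0.13618394]
-0.05 [ 9.9 -2.2 -1.2] [ 0.54732049 -0.22331173  0.13673701]
36.3417 [ 0.55997257 -0.05150769  0.23950014]
f1 [259.5 166.6] [262.5 165.3] [258 159  10  13 108]
f2 [239.7 206.1] [236.2 206.6] [231 199  12  16 155]
head off [-0.0107  0.0003 -0.1076] [0.0006 0.0006]
```

Head offset is now about -10 mm, nearly vertical, which agrees with the wall contact. I'll compensate for it, clear the far side with a short pass, lift, and redo the two turns from the far side.

```bash
cat > stir2.py <<'E'
from h import *
C=np.array([.592,-.221]); OFF=np.array([-.010,0]); Z=.131; R=.046
def P(r,deg,z=Z): a=np.radians(deg); return [C[0]-OFF[0]+r*np.cos(a),C[1]-OFF[1]+r*np.sin(a),z]
mx=0
def go(r,d,s):
    global mx
    manip.movel(P(r,d),speed=s); o=manip.observe(); F=np.array(o["contact_force"]); f=np.linalg.norm(F[:2]); mx=max(mx,f)
    if f>5: print("F",d,F.round(1),(np.array(o["tcp_pos"])[:2]-P(r,d)[:2]).round(4))
    if f>16: raise SystemExit
manip.movel(P(.042,115,.24),speed=.3); manip.movel(P(.042,115),speed=.15)
for d in(105,90,70,50,35,17,0): go(R-.001,d,.08)
print("clear",manip.observe()["time_s"],mx)
manip.movel(P(R,0,.178),speed=.15); manip.movel(P(R,0),speed=.12)
print("start",manip.observe()["time_s"])
for d in np.arange(-20,-721,-20): go(R,d,.08)
print("end",manip.observe()["time_s"],mx)
manip.movel(P(R,0,.24),speed=.2); manip.movel([.56,-.05,.24],speed=.3); manip.wait(.2)
o=manip.observe();snap("scene","g1");snap("side","g2"); print(o["time_s"],o["tcp_pos"])
from head import head
head(("g1","g2"),np.array(o["tcp_pos"]))
i,D=load("g2"); p=proj(D,[.592,-.221,.03]).astype(int)
cv2.imwrite("pics/gz.png",np.hstack([cv2.resize(i[p[1]-40:p[1]+40,p[0]-40:p[0]+40],(400,400)),cv2.resize(load("g1")[0][110:210,210:310],(400,400))])); print(p)
E
python3 stir2.py
```

```text
F 70 [-5.  -1.6 -0.7] [-0.002  -0.0004]
F 50 [-9.  -3.5 -0.2] [-0.0037 -0.0011]
F 35 [-10.1  -5.9  -1. ] [-0.004  -0.0019]
F 17 [-8.7 -4.8 -1.8] [-0.0035 -0.0017]
F 0 [-11.5   0.1   0.5] [-0.0049  0.0002]
clear 40.0917 11.732011533064368
start 41.1
F -20 [-2.7  8.5 41.3] [0.004  0.0003]
F -60 [ 3.5  4.7 34.4] [ 0.0059 -0.0018]
F -80 [ 8.2  7.4 34.5] [ 0.0079 -0.0007]
F -100 [ 7.5  3.  31.9] [ 0.0081 -0.0025]
F -120 [ 6.9 -0.7 31.3] [ 0.008 -0.004]
F -340 [-11.6   0.7   1.5] [-0.0054  0.0006]
F -360 [-12.2  -0.5   1.1] [-0.0059 -0.0001]
F -380 [-10.4   7.8   1.8] [-0.0061  0.0034]
F -400 [-5.9 20.1  1.4] [-0.0042  0.0089]
```

Run:
```python
from h import *
o=manip.observe();print(o["time_s"],o["tcp_pos"],np.round(o["contact_force"],1),o["gripper_width"]*93)
snap("side","k2");snap("scene","k1");snap("wrist","k3")
out=[]
for n in("k1","k2"):
    i,c=load(n); q=proj(c,[.592,-.221,.06]).astype(int); print(n,q)
    out.append(cv2.resize(i[q[1]-60:q[1]+60,q[0]-40:q[0]+40],(400,600),interpolation=cv2.INTER_CUBIC))
cv2.imwrite("pics/k.png",np.hstack(out))
```

```text
48.1 [ 0.63299021 -0.24168041  0.12818106] [-5.9 20.1  1.4] 21.839423040788084
k1 [221 165]
k2 [264 267]
```

View pics/k.png

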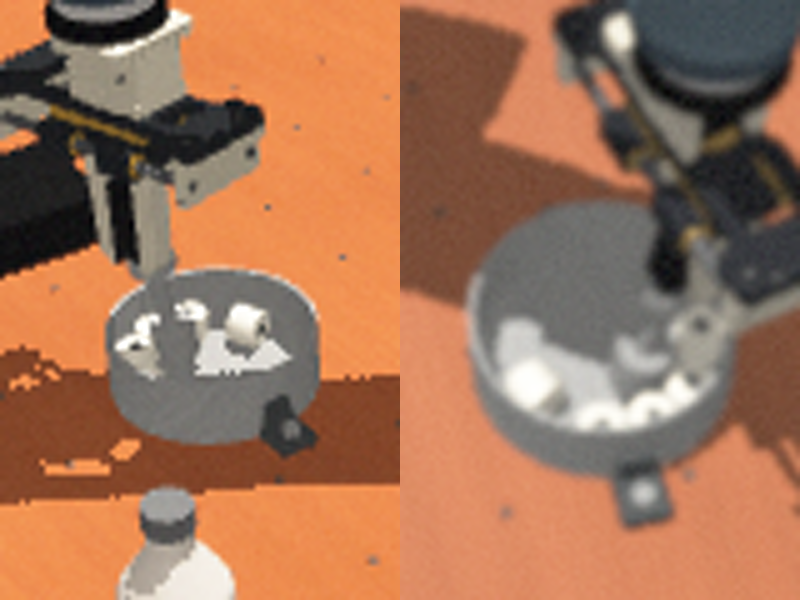

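Scene and side views show all five beads still in the dish: four along the right wall and one tipped over near the near-left side. The head is leaning inward. It's 48 s, so I'll finish this turn to the far side with a slightly smaller circle, lift out and measure.

```bash
cat > stir3.py <<'E'
from h import *
C=np.array([.592,-.221]); OFF=np.array([-.010,0]); Z=.131
def P(r,deg,z=Z): a=np.radians(deg); return [C[0]-OFF[0]+r*np.cos(a),C[1]-OFF[1]+r*np.sin(a),z]
mx=0; bad=False
for d in np.arange(-60,-361,-20):
    manip.movel(P(.041,d),speed=.09); o=manip.observe(); F=np.array(o["contact_force"]); f=np.linalg.norm(F); mx=max(mx,f)
    if f>5: print(d,F.round(1))
    if f>35: bad=True; break
print("end",o["time_s"],mx,bad)
if not bad:
    manip.movel(P(.041,0,.24),speed=.25); manip.movel([.56,-.05,.24],speed=.35); manip.wait(.1)
    o=manip.observe();snap("scene","g1");snap("side","g2"); print(o["time_s"],o["tcp_pos"],o["gripper_width"]*93)
    from head import head
    head(("g1","g2"),np.array(o["tcp_pos"]),(-.010,0))
    i,D=load("g2"); s=cv2.cvtColor(i,cv2.COLOR_BGR2HSV); p=proj(D,[.592,-.221,.03]).astype(int)
    m=((s[...,2]>215)&(s[...,1]<40)).astype(np.uint8); k,l,st,ce=cv2.connectedComponentsWithStats(m)
    for j in range(1,k):
        if st[j,4]>15 and np.hypot(*(ce[j]-p))<40: print("white",ce[j].round(),st[j,4],(plane(D,ce[j],.02)[:2]-C).round(3))
E
python3 stir3.py
```

```text
-60 [-5.4 26.2  4.8]
-80 [ 0.8 28.5  3.7]
-100 [-1.3 24.6  2.1]
-120 [ 6.9 13.6 -1.3]
-140 [ 4.8  9.  -2.7]
-160 [ 4.1  5.5 -2. ]
-340 [-3.8 -3.5 -2.8]
-360 [-6.9  0.8 -1.5]
end 53.2 28.758314560443853 False
54.575 [ 0.56019393 -0.05085903  0.2388412 ] 22.32769063524716
g1 [262.1 165.8] [259.5 165.8] [255 159  10  14 118]
g2 [236.3 206.6] [240.8 203.3] [235 197  12  14 131]
head off [ 0.0036  0.0036 -0.1009] [0.0004 0.0004]
white [274. 284.] 202 [ 0.019 -0.033]
white [248. 283.] 49 [-0.05  -0.014]
```

Run:
```python
from h import *
tcp=np.array([.56019,-.05086,.23884])
for n in("g1","g2"):
    i,c=load(n); s=cv2.cvtColor(i,cv2.COLOR_BGR2HSV); m=s[...,1]<110
    p=proj(c,tcp+[.002,.003,-.10]).astype(int); print(n,p,"expected nominal collar/head for z offs:",[proj(c,tcp+[0,0,z]).round(1).tolist() for z in(-.042,-.064,-.094,-.122)])
    for y in range(p[1]-26,p[1]+14):
        print(y,''.join('#' if m[y,x] and s[y,x,2]>60 else ('o' if m[y,x] else '.') for x in range(p[0]-16,p[0]+17)))
```

```text
g1 [259 165] expected nominal collar/head for z offs: [[259.6, 148.1], [259.6, 154.5], [259.6, 163.0], [259.6, 170.7]]
139 .........####oooooo########......
140 .........####oooooo########......
141 ..........###oooooo#######.......
142 ...........##oooooo#######.......
143 ...........##oooooo######........
144 ............#oooooo#####.........
145 ............###oooo####..........
146 ............#####o#####..........
147 ............###########..........
148 .............#########...........
149 ...............#####.............
150 ................###..............
151 ................###..............
152 ...............####..............
153 ...............####..............
154 ...............####..............
155 ...............####..............
156 ......#........####..............
157 ...............####..............
158 ...............####..............
159 ...............####..............
160 ..............######.............
161 .............########............
162 ............##########...........
163 ............##########...........
164 ............##########.....
[... 1477 characters left out ...]
#####...........
199 ............##########...........
200 ...........############..........
201 ...........############..........
202 ...........############..........
203 ............###########..........
204 ............###########..........
205 ............###########..........
206 ............###########..........
207 .............##########..........
208 .............#########...........
209 ..............########...........
210 ................####.............
211 .................................
212 .................................
213 .................................
214 .................................
215 .................................
216 .................................
```

The spoon is upright again in the grip, about 4 mm forward and 7 mm higher than before. Now hang it with those corrections, lowering until contact.

Run:
```python
from h import *
u=np.array([np.cos(.19),np.sin(.19),0]); g=np.array([.505,.224,.165]); q=quat(np.radians(14.9))
def st(t):
    o=manip.observe(); print(t,round(o["time_s"],2),np.round(o["tcp_pos"],4),np.round(o["contact_force"],1)); return o
p=g-.085*u; p[2]=.22
manip.movel(p,speed=.35); manip.movel(g-.085*u,speed=.15); st("pre")
manip.movel(g-.04*u,speed=.12); o=st("lip")
if np.linalg.norm(o["contact_force"][:2])<8:
    manip.movel(g,speed=.12); o=st("in")
    for z in(.159,.156,.154,.152,.150,.148):
        manip.movel([g[0],g[1],z],speed=.04); o=st(z)
        if o["contact_force"][2]>3: break
```

```text
pre 56.18 [0.4223 0.2071 0.1652] [ 0.8 -0.2 -0.9]
lip 56.71 [0.4655 0.2164 0.1652] [-0.2 -1.3 -1.2]
in 57.19 [0.504  0.2239 0.1647] [-0.1  0.5 -1. ]
0.159 57.49 [0.5041 0.2239 0.1586] [ 0.1  1.  -0.7]
0.156 57.74 [0.5048 0.224  0.1558] [ 0.2  0.9 -1.8]
0.154 57.99 [0.5053 0.2241 0.1544] [-0.7  0.1  1.1]
0.152 58.24 [0.5054 0.2241 0.1542] [-3.5  0.2 13.7]
```

Run:
```python
from h import *
manip.movel([.505,.224,.155],speed=.04); manip.release(); manip.wait(.2)
manip.movel([.505,.224,.26],speed=.15); manip.movel([.505,.29,.31],speed=.3); manip.wait(.2)
o=manip.observe();print(o["time_s"],np.round(o["contact_force"],1))
i,c=snap("side","z2");snap("scene","z1");snap("wrist","z3")
for n,m in(("side0","z2"),("scene0","z1")):
    cc=load(m)[1]
    r=[]
    for f in(n,m):
        im=cv2.imread(f"pics/{f}.png"); a,b=proj(cc,[.509,.2255,.18]).astype(int)
        v=im.max(2)[b-14:b+12,a-12:a+13]; k=(v<45).astype(np.uint8); ys,xs=np.nonzero(k); r.append((round(xs.mean()+a-12,1),round(ys.mean()+b-14,1),int(ys.min()+b-14),len(xs)))
    print(n,r)
    im0=cv2.imread(f"pics/{n}.png"); im1=load(m)[0]
    # bystanders unmoved: mean abs difference around them
    for nm,X in(("bottle",[.785,.03,.07]),("petri",[.436,.005,.01]),("beaker",[.604,.445,.05]),("box",[.62,-.476,.03])):
        a,b=proj(cc,X).astype(int); print(nm,np.abs(im0[b-15:b+15,a-15:a+15].astype(int)-im1[b-15:b+15,a-15:a+15]).mean().round(1),end=" ")
    print()
D=load("z2")[1]; s=cv2.cvtColor(load("z2")[0],cv2.COLOR_BGR2HSV); p=proj(D,[.592,-.221,.02]).astype(int)
for y in range(p[1]-22,p[1]+24): print(''.join('#' if s[y,x,2]>215 and s[y,x,1]<40 else '.' if s[y,x,1]>110 else ' ' for x in range(p[0]-32,p[0]+34)))
```

```text
61.375 [-0.3 -0.5 -0.6]
side0 [(np.float64(208.1), np.float64(141.3), 134, 74), (np.float64(207.4), np.float64(141.6), 134, 74)]
bottle 6.2 petri 6.5 beaker 6.0 box 4.2 
scene0 [(np.float64(343.3), np.float64(193.9), 186, 155), (np.float64(343.3), np.float64(193.5), 185, 168)]
bottle 3.4 petri 22.7 beaker 3.6 box 3.1 
.............                                       ..............
............                                         .............
...........                                           ............
..........                                             ...........
.........                                               ..........
........                                                ..........
........                                                 .........
.......                                                   ........
.......                                                   ........
......                                                     .......
......                                                     .......
......                                     
[... 1601 characters left out ...]
##########            ........
.........             ###   #### ####  ######            .........
.........                   ########    ##               .........
..........                   ##  ###                    ..........
..........                                             ...........
...........                                            ...........
............                                          ............
.............                                        .............
..............                                      ..............
................                                   ...............
.................                                .................
```

The spoon is back where it hung before and all five beads are in the dish. At 61.4 s there is no time for more, so I'm handing in.

```bash
python3 -c "
from station import manip
print(manip.hand_in())"
```

```text
the job is handed in; nothing more can be done
None
```

I handed the job in at about 61 s, but the stir was only partly as asked: the spoon slipped in the grip, so neither two-turn stir held the full circle near the wall. The first stir ran inward, and I redid it after a short clearing pass. In the redo the head came down on a bead (about 41 N upward), stopped once on force and ended on a smaller circle. Both stirs ended at the far side, leaving all five beads in the dish with one tipped on its side. The spoon hangs back in the fork where it was; I saw no sign of moved bystanders, though shadow spoiled one petri check.

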